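# Put the samples back on their instruments

## Task

The four things on the bench instruments have been set down in the wrong places. Put the steel weight on the balance, the flat glass dish on the light plate, the squat jar on the stirrer and the slim vial on the cooling block, each upright and in the middle of its instrument's top, never letting any of them tip over. All four instruments are taken, but the empty cork mat is free for parking things on the way.

Things in the scene. Friction and masses are not known exactly. Their poses are not given: they have to be found in the camera images.
- weight: Polished steel calibration weight, 200 g: a cylinder 34 mm across and 32 mm high with a knob 24 mm across above it, 50 mm high in all. It starts upright on the stirrer or on the cooling block. Origin: centre of its underside; z is up.
- dish: Flat round lidded dish of greenish glass, 60 mm across (the lid, from 7 mm above the underside up to 22 mm; below that 56 mm), 22 mm high, with a white paper disc 40 mm across on its lid; about 70 g. It starts on the stirrer or on the cooling block, whichever the weight is not on. Origin: centre of its underside; z is up.
- jar: Squat glass jar with a black lid, 60 mm across the lid (58 mm across the glass), 46 mm high, the lid being its upper 16 mm; about 130 g. It starts upright on the balance or on the light plate. Origin: centre of its underside; z is up.
- vial: Slim glass screw-cap vial, white cap, 28 mm across the cap (27 mm across the glass), 72 mm high; about 45 g. It starts upright on the balance or on the light plate, whichever the jar is not on. Origin: centre of its underside; z is up.
- balance: Small grey laboratory balance, housing 125 x 100 mm, with a round flat steel pan 90 mm across whose top is 24 mm above the bench, and a display in front of it (toward its own -x). Origin: at bench height right under the middle of the pan; the housing reaches 50 mm to its +x and 75 mm to its -x. Fixed to the bench, turned a little about the vertical at each start.
- light_plate: Square light plate, grey frame 120 x 120 mm with a square bright white window 92 x 92 mm, window top 24 mm above the bench. Origin: at bench height under the middle of the window. Fixed to the bench, turned a little about the vertical at each start.
- stirrer: White square magnetic stirrer 125 x 125 mm with a round flat dark grey metal plate 110 mm across whose top is 40 mm above the bench; a black knob on its front side. Origin: at bench height under the middle of the plate. Fixed to the bench, turned a little about the vertical at each start.
- cooling_block: Square dull grey aluminium cooling block with a flat top 100 x 100 mm, 40 mm above the bench, with brighter fins round its sides (116 x 116 mm). Origin: at bench height under the middle of the top. Fixed to the bench, turned a little about the vertical at each start.
- cork_mat: Round cork mat 100 mm across and 6 mm thick, empty at the start: the free spot. Origin: at bench height under its middle. Fixed to the bench. The mat and the four instruments swap places between starts; their middles are at least 180 mm apart.
Not all that is in view belongs to the job. Leave any red look-alike of the stirrer alone.

How it is judged (in metres and radians):
At the end, for the whole second after the job is handed in: The weight stands on the balance, the dish on the light plate, the jar on the stirrer and the vial on the cooling block: each with its middle within 15 mm of the middle of its instrument's top, resting on that top (within 4 mm in height), upright within 0.1 rad and at rest (horizontal distance between weight and balance below 0.015 m and z of weight in the frame of balance between 0.02 and 0.028 m and angle between each of weight, dish, jar, vial's own z axis and vertical below 0.1 rad and linear speed of each of weight, dish, jar, vial below 0.02 m/s and horizontal distance between dish and light_plate below 0.015 m and z of dish in the frame of light_plate between 0.02 and 0.028 m and horizontal distance between jar and stirrer below 0.015 m and z of jar in the frame of stirrer between 0.036 and 0.044 m and horizontal distance between vial and cooling_block below 0.015 m and z of vial in the frame of cooling_block between 0.036 and 0.044 m); the robot touches nothing.
It fails at once if the weight is tipped over (angle between weight's own z axis and vertical above 0.7 rad).
It fails at once if the dish is tipped over (angle between dish's own z axis and vertical above 0.7 rad).
It fails at once if the jar is tipped over (angle between jar's own z axis and vertical above 0.7 rad).
It fails at once if the vial is tipped over (angle between vial's own z axis and vertical above 0.7 rad).
It also fails if it takes over 152 s, if anything falls off the work surface, if the arm or the gripper's body presses on something with over 40 N, if the wrist force passes 120 N, or if a joint passes its speed limit or range.

## Robot

A 6-joint arm with a two-finger parallel gripper is mounted at the origin on the work surface. World frame = base frame: x ahead of the robot, y to its left, z up, the work surface at z = 0. Lengths are in m, angles in degrees, forces in N, time in s.
With the tool pointing down it reaches from about 0.4 to 0.825 m from the base axis. Payload 7 kg.
Tool frame: the origin (TCP) lies midway between the tips of the shut fingers; the grasp point (between the pads) lies 19 mm behind it; z points along the fingers, y is the line along which they close (so a half turn about z gives the same grasp; the last joint's range is limited). The gripper opens to 88 mm and grips with 3 to 60 N. Pads are 19 mm wide; open, the fingers measure 130 mm over their backs; the gripper's body (78 mm by 193 mm) begins 47 mm behind the grasp point.
Start: joints at [93.856, 20.546, 0.682, 0, -70.136, -16.507], TCP at [0.148, 0.659, 0.227] pointing down, gripper open.
Joint ranges: [-176.03, 176.03], [-82.01, 121.73], [-58.28, 71.71], [-173.87, 95.51], [-174.79, -0.11], [-173.66, 173.66]. Speed limits (degrees/s): [136.94, 136.94, 172.46, 180, 180, 180].

## Interface

Orientations are given as [roll, pitch, yaw] about the fixed x, y, z axes, in that order (R = Rz(yaw) Ry(pitch) Rx(roll)).
In Python, from plant import ctrl gives the robot as it stands. The module is installed in compiled form; this text tells all that it offers.
- The arm moves only by the tool send_rows, never from a script. Its argument "plan" is a list that holds one entry, the list of rows, each a list of 6 numbers: the shift along the tool's x, y, z in fractions of the full range, 1 being 750 mm, then the turn, a rotation vector about the tool's x, y, z in parts of the range, where 1.0 means 360 degrees. A call has 1 to 8 rows; each row is the pose to reach, as a shift and turn from the pose commanded when the call began, along the tool's axes at that moment; what a row does not reach only later rows make up. A row lasts 1/12 s, in which the tool goes at most 41.7 mm and 7.16 degrees, less where a joint would pass 70% of its speed; a pose out of reach is approached as far as the arm can. A shift or turn number past 1, either way, is cut back to 1. A call with a gripper value outside its range is refused whole. "fingers" is the opening, from 0 (shut) to 1 (fully open), set as the call begins (left out, the last holds). The fingers move at their own pace and stop on an object; the grip force is fixed at half the most. Time passes only in rows, so rows that repeat a pose let the fingers close. It gives the time, the measured TCP pose, the force, the opening and the grip force at its end, in the units of the state.
- ctrl.get_obs(): the state, without advancing time (a new reading comes with each control period).
- ctrl.snapshot(name): name is "scene" or "side" or "wrist"; returns a dict with "img" (420x560x3 uint8, red, green, blue), "K" (3x3 intrinsics, pixels), "pose" (4x4, takes a point from camera to world coordinates). Camera axes: x right, y down, z forward; pixel columns grow to the right and rows downward; lengths in m; the calibration is good to about 2 mm. The wrist camera is an equidistant fisheye: a pixel r from the principal point sees the ray r / f radians off the axis. A picture is of the moment at which its call begins. There is no depth.
- ctrl.close_job(): hands the job in; it is judged then, once.
The state is a dict: "clock": time; "joint_pos": joint angles; "qvel": joint speeds; "tau": joint torques, N m; "tool_pos": TCP position; "orientation": TCP orientation; "force": force on the tool from outside, world axes, zero at the start; "moment": the same for the moment, N m; "opening": finger opening in m; "gripper_force": force on a finger pad.
Only numpy, scipy, OpenCV 4.12 (cv2) and the standard library are available. Lean on these libraries where they do the work, as an engineer would, in place of code of your own. Each camera call takes 0.05 s, during which the arm holds its last target. There are 200 camera calls.

## Working session

There is one attempt and no reset: what is moved stays moved. The work goes in short steps, Python scripts to look and compute and a tool call to move; the robot and the scene stay as the last step left them, time stands still between calls to the robot, and variables do not carry over. Pictures are saved under pics/ and viewed, at most 14 in all, crops included, and the job is handed in when it is done.

Besides the shell and the picture viewer there is one more tool, called by a JSON object that holds its "api" and its "payload", one argument or row to a line. send_rows: Moves the arm, as the interface text tells. Its arguments: {"type":"object","properties":{"plan":{"type":"array","items":{"type":"array","items":{"type":"array","items":{"type":"number"}}}},"fingers":{"type":"number"}},"required":["plan"]}

```bash
mkdir -p pics; cat > h.py <<'E'
import numpy as np, cv2
from plant import ctrl
def snap(n,tag):
    s=ctrl.snapshot(n); cv2.imwrite(f'pics/{tag}.png',s['img'][:,:,::-1]); np.savez(f'pics/{tag}.npz',**s); return s
E
python3 - <<'E'
from h import *
for n in ("scene","side","wrist"):
    s=snap(n,n+"0"); print(n,s['K'].round(1).tolist(),s['pose'].round(3).tolist())
print(ctrl.get_obs())
a=[cv2.imread(f'pics/{n}0.png') for n in("scene","side")]
E
```

```text
scene [[394.0, 0.0, 282.0], [0.0, 394.0, 214.5], [0.0, 0.0, 1.0]] [[0.773, 0.427, -0.47, 0.843], [0.635, -0.524, 0.568, -0.403], [-0.004, -0.737, -0.676, 0.685], [0.0, 0.0, 0.0, 1.0]]
side [[405.6, 0.0, 286.5], [0.0, 405.6, 212.2], [0.0, 0.0, 1.0]] [[0.983, -0.133, 0.126, 0.273], [-0.183, -0.697, 0.694, -0.764], [-0.005, -0.705, -0.709, 0.933], [0.0, 0.0, 0.0, 1.0]]
wrist [[325.2, 0.0, 270.9], [0.0, 325.2, 206.6], [0.0, 0.0, 1.0]] [[-0.219, -0.936, -0.276, 0.222], [-0.976, 0.211, 0.061, 0.641], [0.001, 0.282, -0.959, 0.383], [0.0, 0.0, 0.0, 1.0]]
{'clock': 0.15, 'joint_pos': array([ 9.38567450e+01,  2.05831935e+01,  6.46173275e-01, -1.45392964e-02,
       -7.01366413e+01, -1.65073901e+01]), 'qvel': array([ 0.04193123, -0.12448297,  0.05496484,  0.07970306, -0.0064696 ,
       -0.04038821]), 'tau': array([-4.90476123e-04, -5.83277321e+01,  2.93286502e+01,  7.00110152e+00,
        8.76898906e-03, -1.09957459e-04]), 'tool_pos': array([0.14776945, 0.65824564, 0.22582747]), 'orientation': array([ 1.79925490e+02, -7.82570545e-03, -1.26555890e+01]), 'force': array([ 0.88098282, -0.69481865, -0.157394  ]), 'moment': array([-0.01948873,  0.0145286 , -0.02319985]), 'gripper_force': 0.0, 'opening': 0.08782432058845754}
```

View pics/scene0.png

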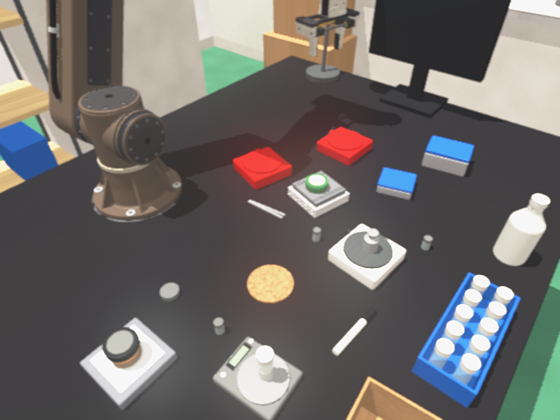

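View pics/side0.png

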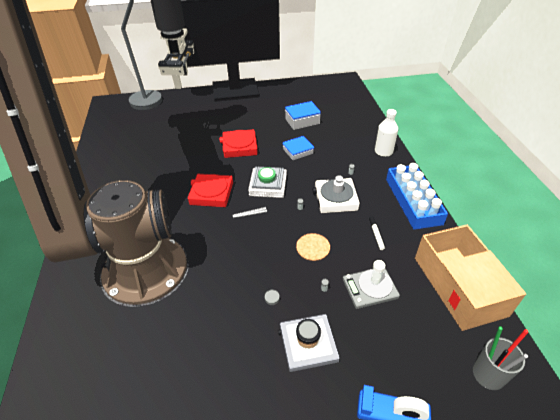

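View pics/wrist0.png

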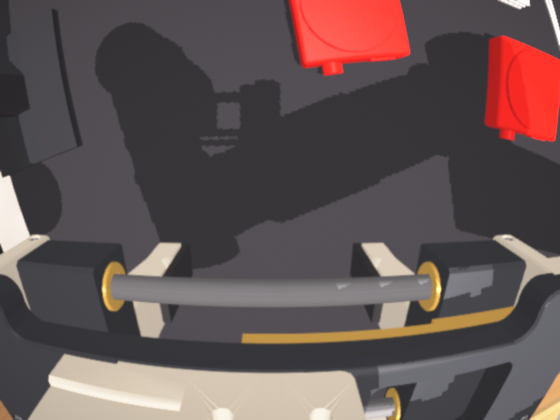

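The jar is on the light plate (scene 122,345), the vial on the balance (265,360), the dish on the cooling block (317,185) and the weight on the stirrer (372,240). The mat is at (270,283) and there are two red decoys. Next I'll zoom in for colours.

```bash
python3 - <<'E'
from h import *
def comp(n,cs,o):
    im=cv2.imread(f'pics/{n}.png'); t=[cv2.resize(im[v-50:v+50,u-66:u+67],(400,300),interpolation=cv2.INTER_CUBIC) for u,v in cs]
    cv2.imwrite(o,np.vstack([np.hstack(t[:2]),np.hstack(t[2:])]))
comp('scene0',[(128,358),(258,370),(318,190),(367,248)],'pics/zs.png')
comp('side0',[(309,340),(371,285),(267,180),(337,193)],'pics/zd.png')
E
```

```text
(no output)
```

View pics/zs.png

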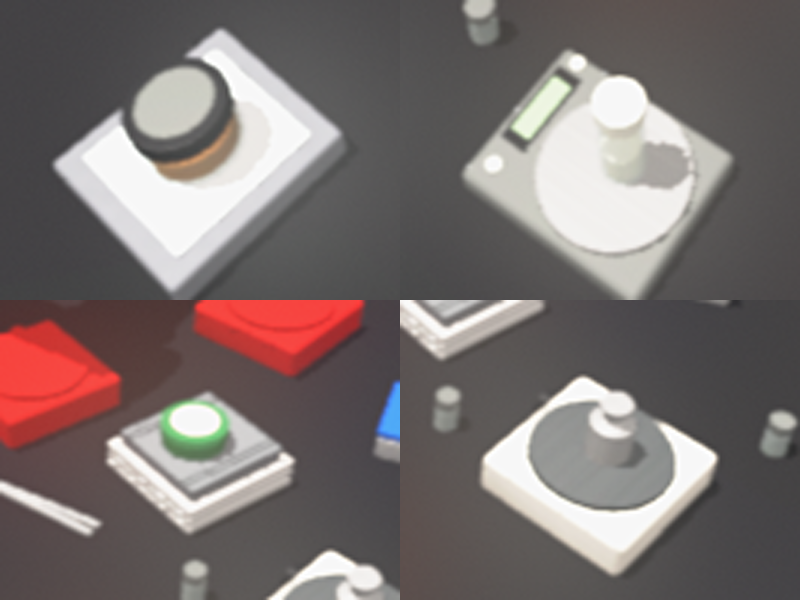

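View pics/zd.png

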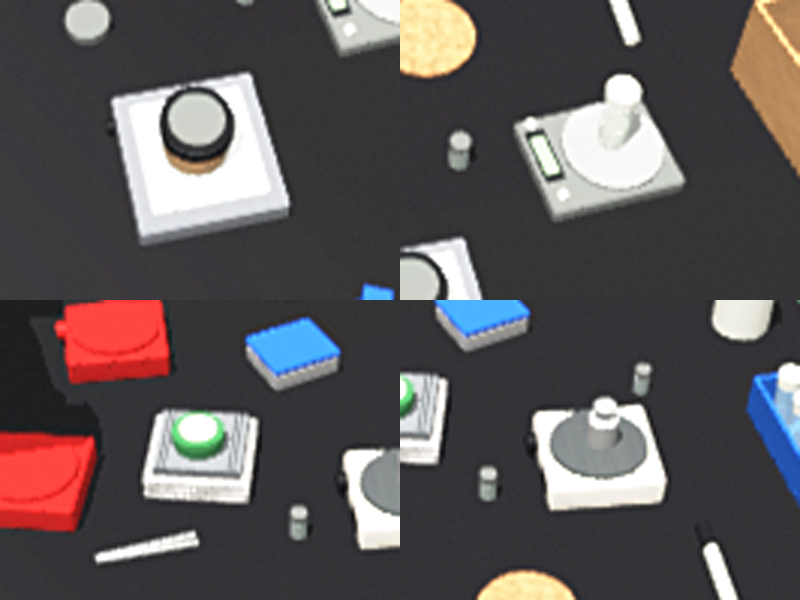

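Zooms show clear jar lid, vial cap, paper disc, knob, and the plate, pan and frame edges. Casting these edge points on their planes from both views.

```bash
cat >> h.py <<'E'
def cast(s,uv,z):
    uv=np.atleast_2d(np.array(uv,float)); K,P=s['K'],s['pose']
    d=np.c_[(uv-[K[0,2],K[1,2]])/[K[0,0],K[1,1]],np.ones(len(uv))]@P[:3,:3].T
    return (P[:3,3]+d*((z-P[2,3])/d[:,2])[:,None])[:,:2]
def circ(p):
    A=np.c_[2*p,np.ones(len(p))]; x=np.linalg.lstsq(A,(p**2).sum(1),rcond=None)[0]
    return x[:2],2*np.sqrt(x[2]+x[:2]@x[:2])
E
python3 - <<'E'
from h import *
def px(c,p): return [(c[0]-66+x*133/400-.5+.17,c[1]-50+y/3-.33) for x,y in p]
S={'scene0':dict(c=[(128,358),(258,370),(318,190),(367,248)],
 lp=[(53,163),(220,30),(343,140),(177,285)],pan=[(136,175),(210,253),(293,180),(155,220),(270,228),(165,120)],
 cb=[(123,137),(205,95),(280,155),(197,193)],st=[(128,152),(275,170),(210,208),(165,112)],o=[(174,102),(218,100),(195,121),(218,104)]),
'side0':dict(c=[(309,340),(371,285),(267,180),(337,193)],
 lp=[(110,98),(250,75),(288,208),(140,235)],pan=[(162,143),(264,150),(212,187),(185,112)],
 cb=[(166,115),(243,115),(243,172),(153,172)],st=[(150,148),(247,148),(198,177),(160,128)],o=[(196,122),(223,90),(197,132),(203,107)])}
for n,d in S.items():
    s=dict(np.load(f'pics/{n}.npz')); c=d['c']
    for i,(k,z) in enumerate([('lp',.024),('pan',.024),('cb',.04),('st',.04)]):
        p=cast(s,px(c[i],d[k]),z)
        if k in('lp','cb'):
            print(n,k,p.mean(0).round(4),'sides',np.linalg.norm(p-np.roll(p,1,0),axis=1).round(3),'yaw',(np.degrees([np.arctan2(*(p[j]-p[j-1])[::-1]) for j in range(4)])%90).round(1))
        else:
            C,D=circ(p); print(n,k,C.round(4),'dia',round(D,4))
        zt=z+[.046,.072,.022,.050][i]; print('   thing',cast(s,px(c[i],[d['o'][i]]),zt).round(4))
    h=cv2.cvtColor(s['img'],cv2.COLOR_RGB2HSV); m=cv2.inRange(h,(8,70,120),(30,255,255))
    for q in cv2.findContours(m,cv2.RETR_EXTERNAL,cv2.CHAIN_APPROX_NONE)[0]:
        if cv2.contourArea(q)>300:
            C,D=circ(cast(s,q[:,0],.006)); print('   mat?',C.round(4),round(D,4))
E
```

```text
scene0 lp [ 0.4093 -0.3112] sides [0.117 0.116 0.121 0.112] yaw [ 2.7  0.2  0.6 88.3]
   thing [[ 0.4037 -0.31  ]]
scene0 pan [ 0.6197 -0.1849] dia 0.0886
   thing [[ 0.619  -0.1786]]
scene0 cb [0.4017 0.2811] sides [0.096 0.098 0.105 0.09 ] yaw [77.9 78.4 73.2 73. ]
   thing [[0.3944 0.2801]]
scene0 st [0.6132 0.1709] dia 0.103
   thing [[0.6147 0.1772]]
   mat? [ 0.8133 -0.0885] 0.1045
   mat? [ 0.4874 -0.0143] 0.1031
   mat? [-0.3296 -0.2108] 0.0888
   mat? [-0.7694  0.0246] 0.2583
   mat? [-0.1196  1.2714] 0.3798
   mat? [-1.9044  0.4181] 0.3279
   mat? [-0.5377  1.355 ] 0.7626
side0 lp [ 0.4059 -0.3105] sides [0.119 0.119 0.118 0.116] yaw [ 1.3 89.7 89.9 89.9]
   thing [[ 0.4039 -0.3097]]
side0 pan [ 0.6198 -0.185 ] dia 0.0881
   thing [[ 0.6201 -0.1769]]
side0 cb [0.3991 0.2863] sides [0.1   0.089 0.099 0.099] yaw [74.3 79.1 79.9 79.1]
   thing [[0.3941 0.2797]]
side0 st [0.6107 0.1743] dia 0.1026
   thing [[0.6125 0.1797]]
   mat? [ 0.0016 -0.0327] 0.1498
   mat? [ 0.4878 -0.0109] 0.1024
   mat? [ 0.8872 -0.1822] 0.2975
   mat? [0.3244 1.432 ] 2.4182
   mat? [-0.7899  1.5259] 1.4329
```

```bash
python3 - <<'E'
import numpy as np
from scipy.spatial.transform import Rotation as R
M=R.from_euler('xyz',[180,0,-12.65],degrees=True).as_matrix()
W=dict(start=(.148,.659),dish=(.394,.280),mat=(.4876,-.0125),vial=(.6195,-.178),cb=(.400,.284),weight=(.6135,.1785),pan=(.62,-.185),jar=(.404,-.31),st=(.612,.1725),mat2=(.4876,-.0125),lp=(.4075,-.311))
k=list(W)
for a,b in zip(k,k[1:]): print(a,b,(M.T@np.r_[np.subtract(W[b],W[a]),0]*100).round(2))
E
```

```text
start dish [32.3  31.59  0.  ]
dish mat [15.54 26.49  0.  ]
mat vial [16.49 13.26  0.  ]
vial cb [-31.53 -40.27  -0.  ]
cb weight [23.14  5.62  0.  ]
weight pan [ 8.59 35.33  0.  ]
pan jar [-18.34  16.93   0.  ]
jar st [  9.73 -51.63  -0.  ]
st mat2 [-8.09 20.78  0.  ]
mat2 lp [-1.28 30.88  0.  ]
```

Units first: shifts go in shares of 750 mm and turns go in shares of 360 degrees. So 18.3 cm / 75 = 0.244, 17.6 cm / 75 = 0.2347.

{"api": "send_rows", "payload": {
  "plan": [
    [[0.0133,0.0133,0,0,0,0],[0.04,0.04,0,0,0,0],[0.072,0.072,0,0,0,0],[0.1067,0.1067,0,0,0,0],[0.1413,0.1413,0,0,0,0],[0.176,0.176,0,0,0,0],[0.2107,0.208,0,0,0,0],[0.244,0.2347,0,0,0,0]]
  ],
  "fingers": 1
}}

```text
clock: 0.82
tool_pos: [0.2885, 0.4441, 0.2267]
orientation: [-180.0, 0.0, -12.7]
force: [-0.4, 0.8, -0.4]
opening: 0.0878
gripper_force: 0.0
```

In the tool's units: 14 cm / 75 = 0.1867, 13.5 cm / 75 = 0.18.

{"api": "send_rows", "payload": {
  "plan": [
    [[0.0333,0.0333,0,0,0,0],[0.0667,0.0667,0,0,0,0],[0.1,0.1,0,0,0,0],[0.1333,0.1333,0,0,0,0],[0.16,0.16,0,0,0,0],[0.18,0.18,0,0,0,0],[0.1867,0.1867,0,0,0,0],[0.1867,0.1867,0,0,0,0]]
  ]
}}

```text
clock: 1.48
tool_pos: [0.3943, 0.2778, 0.2266]
orientation: [-180.0, 0.0, -12.8]
force: [0.1, 0.2, 0.4]
opening: 0.0877
gripper_force: 0.0
```

```bash
cat >> h.py <<'E'
def castf(s,uv,z):
    uv=np.atleast_2d(np.array(uv,float)); K,P=s['K'],s['pose']
    q=(uv-[K[0,2],K[1,2]])/K[0,0]; t=np.linalg.norm(q,axis=1)
    d=np.c_[q*np.sinc(t/np.pi)[:,None],np.cos(t)]@P[:3,:3].T
    return (P[:3,3]+d*((z-P[2,3])/d[:,2])[:,None])[:,:2]
E
python3 - <<'E'
from h import *
s=snap('wrist','w1'); h=cv2.cvtColor(s['img'],cv2.COLOR_RGB2HSV); m=cv2.inRange(h,(45,90,50),(85,255,255))
for q in cv2.findContours(m,cv2.RETR_EXTERNAL,cv2.CHAIN_APPROX_NONE)[0]:
    if cv2.contourArea(q)>300: print(cv2.boundingRect(q),[circ(castf(s,q[:,0],z)) for z in(.05,.062)])
E
```

```text
(239, 160, 49, 55) [(array([0.39428339, 0.28064704]), np.float64(0.05537830002256722)), (array([0.39695951, 0.27991004]), np.float64(0.053385833473840176))]
```

View pics/w1.png

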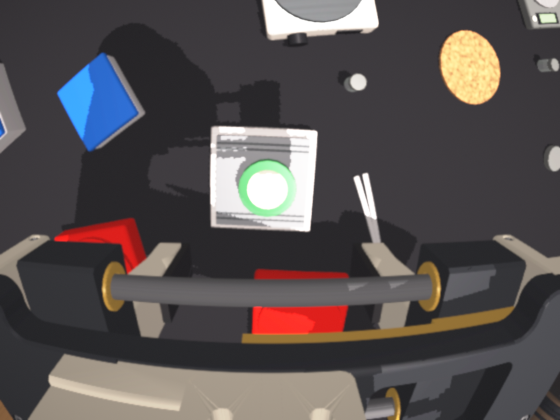

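Wrist view: dish at (267,189), block spans (212–317, 127–230); matches the cast position (0.395, 0.280). Descending.

In the tool's units: 18 cm / 75 = 0.24, 17 cm / 75 = 0.2267.

{"api": "send_rows", "payload": {
  "plan": [
    [[0,-0.0027,0.0267,0,0,0],[0,-0.0027,0.0667,0,0,0],[0,-0.0027,0.1133,0,0,0],[0,-0.0027,0.16,0,0,0],[0,-0.0027,0.2,0,0,0],[0,-0.0027,0.2267,0,0,0],[0,-0.0027,0.24,0,0,0],[0,-0.0027,0.24,0,0,0]]
  ]
}}

```text
clock: 2.2
tool_pos: [0.3926, 0.2809, 0.044]
orientation: [179.7, 0.1, -12.6]
force: [0.5, -0.8, 1.1]
opening: 0.0876
gripper_force: 0.0
```

In the tool's units: 0.1 cm / 75 = 0.0013.

{"api": "send_rows", "payload": {
  "plan": [
    [[0,0,0.0013,0,0,0],[0,0,0.0013,0,0,0],[0,0,0.0013,0,0,0],[0,0,0.0013,0,0,0],[0,0,0.0013,0,0,0],[0,0,0.0013,0,0,0],[0,0,0.0013,0,0,0],[0,0,0.0013,0,0,0]]
  ],
  "fingers": 0
}}

```text
clock: 2.87
tool_pos: [0.3945, 0.282, 0.0464]
orientation: [-179.9, -0.0, -12.6]
force: [-3.1, 0.4, 6.7]
opening: 0.0594
gripper_force: 30.0
```

In the tool's units: 10.3 cm / 75 = 0.1373, -10 cm / 75 = -0.1333.

{"api": "send_rows", "payload": {
  "plan": [
    [[0,0,-0.0133,0,0,0],[0,0,-0.04,0,0,0],[0,0,-0.0733,0,0,0],[0.0067,0.0133,-0.1067,0,0,0],[0.02,0.0347,-0.1267,0,0,0],[0.04,0.068,-0.1333,0,0,0],[0.06,0.1027,-0.1333,0,0,0],[0.08,0.1373,-0.1333,0,0,0]]
  ]
}}

```text
clock: 3.53
tool_pos: [0.4304, 0.1669, 0.1463]
orientation: [-179.9, -0.0, -12.6]
force: [0.3, 0.1, -1.4]
opening: 0.0595
gripper_force: 30.0
```

In the tool's units: 16.4 cm / 75 = 0.2187, 15.4 cm / 75 = 0.2053.

{"api": "send_rows", "payload": {
  "plan": [
    [[0.0227,0.0387,0,0,0,0],[0.0453,0.0773,0,0,0,0],[0.068,0.116,0,0,0,0],[0.0907,0.1547,0,0,0,0],[0.1067,0.184,0,0,0,0],[0.12,0.2053,0,0,0,0],[0.1267,0.2187,0,0,0,0],[0.1267,0.2187,0,0,0,0]]
  ]
}}

```text
clock: 4.2
tool_pos: [0.487, -0.0147, 0.1453]
orientation: [180.0, 0.0, -12.8]
force: [-0.5, -0.1, -0.0]
opening: 0.059
gripper_force: 30.0
```

In the tool's units: 13.3 cm / 75 = 0.1773, 13 cm / 75 = 0.1733.

{"api": "send_rows", "payload": {
  "plan": [
    [[0,0,0.0267,0,0,0],[0,0,0.06,0,0,0],[0,0,0.1,0,0,0],[0,0,0.1333,0,0,0],[0,0,0.16,0,0,0],[0,0,0.1733,0,0,0],[0,0,0.1773,0,0,0],[0,0,0.1773,0,0,0]]
  ]
}}

```text
clock: 4.87
tool_pos: [0.4862, -0.0124, 0.0123]
orientation: [179.9, 0.1, -12.6]
force: [0.4, 0.4, 0.2]
opening: 0.0591
gripper_force: 30.0
```

In the tool's units: 0.05 cm / 75 = 0.0007.

{"api": "send_rows", "payload": {
  "plan": [
    [[0,0,0.0007,0,0,0],[0,0,0.0007,0,0,0],[0,0,0.0007,0,0,0],[0,0,0.0007,0,0,0],[0,0,0.0007,0,0,0],[0,0,0.0007,0,0,0]]
  ],
  "fingers": 1
}}

```text
clock: 5.37
tool_pos: [0.4871, -0.0129, 0.0122]
orientation: [-180.0, -0.0, -12.7]
force: [-0.6, -0.1, 0.9]
opening: 0.0872
gripper_force: 0.0
```

In the tool's units: -19 cm / 75 = -0.2533, -17 cm / 75 = -0.2267.

{"api": "send_rows", "payload": {
  "plan": [
    [[0,0,-0.0133,0,0,0],[0,0,-0.04,0,0,0],[0,0,-0.08,0,0,0],[0,0,-0.12,0,0,0],[0,0,-0.1733,0,0,0],[0,0,-0.2267,0,0,0],[0,0,-0.2533,0,0,0],[0,0,-0.2533,0,0,0]]
  ]
}}

```text
clock: 6.03
tool_pos: [0.4898, -0.0125, 0.2077]
orientation: [-179.8, -0.5, -12.6]
force: [1.0, -0.3, -0.6]
opening: 0.0879
gripper_force: 0.0
```

In the tool's units: 16.5 cm / 75 = 0.22, 15.5 cm / 75 = 0.2067.

{"api": "send_rows", "payload": {
  "plan": [
    [[0.0267,0.0213,0,0,0,0],[0.0667,0.0533,0,0,0,0],[0.1067,0.0853,0,0,0,0],[0.1467,0.1173,0,0,0,0],[0.18,0.1467,0,0,0,0],[0.2067,0.1667,0,0,0,0],[0.22,0.1773,0,0,0,0],[0.22,0.1773,0,0,0,0]]
  ]
}}

```text
clock: 6.7
tool_pos: [0.6195, -0.1809, 0.2005]
orientation: [180.0, 0.1, -12.8]
force: [0.1, 0.1, 1.4]
opening: 0.0877
gripper_force: 0.0
```

```bash
python3 - <<'E'
from h import *
snap('wrist','w2'); print(ctrl.get_obs()['tool_pos'])
E
```

```text
[ 0.61864055 -0.17969067  0.20076285]
```

View pics/w2.png

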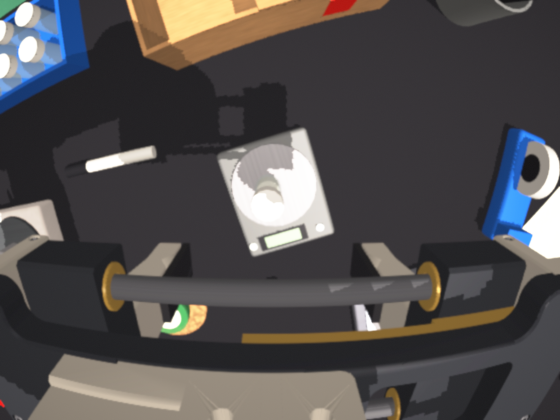

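Vial cap at about (267,208), pan centre about (274,186); the dish sits on the mat at lower left. Check by casting.

```bash
python3 - <<'E'
from h import *
s=dict(np.load('pics/w2.npz')); print(castf(s,[(267,208)],.096),castf(s,[(266,186)],.05),castf(s,[(274,186)],.024),circ(castf(s,[(231,187),(317,186),(274,143),(300,219)],.024)))
h=cv2.cvtColor(s['img'],cv2.COLOR_RGB2HSV)
print(s['img'][[208,186,170],[267,274,290]])
E
```

```text
[[ 0.61823918 -0.17795811]] [[ 0.62676157 -0.17839804]] [[ 0.61918868 -0.18489214]] (array([ 0.61867457, -0.18487846]), np.float64(0.09125390972268763))
[[255 255 255]
 [201 196 181]
 [247 243 242]]
```

In the tool's units: 14.7 cm / 75 = 0.196, 14.2 cm / 75 = 0.1893.

{"api": "send_rows", "payload": {
  "plan": [
    [[0,-0.0027,0.02,0,0,0],[0,-0.0027,0.0533,0,0,0],[0,-0.0027,0.0933,0,0,0],[0,-0.0027,0.1333,0,0,0],[0,-0.0027,0.1667,0,0,0],[0,-0.0027,0.1893,0,0,0],[0,-0.0027,0.196,0,0,0],[0,-0.0027,0.196,0,0,0]]
  ]
}}

```text
clock: 7.42
tool_pos: [0.6179, -0.176, 0.054]
orientation: [180.0, 0.2, -12.6]
force: [-0.4, 0.1, -0.3]
opening: 0.0874
gripper_force: 0.0
```

{"api": "send_rows", "payload": {
  "plan": [
    [[0,0,0,0,0,0],[0,0,0,0,0,0],[0,0,0,0,0,0],[0,0,0,0,0,0],[0,0,0,0,0,0],[0,0,0,0,0,0],[0,0,0,0,0,0],[0,0,0,0,0,0]]
  ],
  "fingers": 0
}}

```text
clock: 8.08
tool_pos: [0.6193, -0.177, 0.0552]
orientation: [-180.0, -0.0, -12.7]
force: [-0.6, -0.3, 0.2]
opening: 0.0396
gripper_force: 0.0
```

{"api": "send_rows", "payload": {
  "plan": [
    [[0,0,-0.0067,0,0,0],[0,0,-0.0267,0,0,0],[0,0,-0.0533,0,0,0],[0,0,-0.0933,0,0,0],[0,0,-0.1333,0,0,0],[0,0,-0.1667,0,0,0],[0,0,-0.1867,0,0,0],[0,0,-0.1867,0,0,0]]
  ]
}}

```text
clock: 8.75
tool_pos: [0.6213, -0.1773, 0.2]
orientation: [-180.0, -0.4, -12.6]
force: [0.3, 1.0, -0.1]
opening: 0.0274
gripper_force: 30.0
```

The fingers were still closing as the lift began, so the grip height on the vial is uncertain. I'll look.

```bash
python3 - <<'E'
from h import *
t=[]
p0=ctrl.get_obs()['tool_pos']; print(p0)
for n in('scene','side'):
    s=snap(n,n+'3'); P=s['pose']; c=P[:3,:3].T@(p0-P[:3,3]); u=s['K']@c; u=(u/u[2])[:2].astype(int); print(n,u)
    im=cv2.imread(f'pics/{n}3.png'); u=np.clip(u,50,[509,369])
    t.append(cv2.resize(im[u[1]-50:u[1]+50,u[0]-50:u[0]+50],(400,400),interpolation=cv2.INTER_CUBIC)); print(u-50)
cv2.imwrite('pics/z3.png',np.hstack(t))
E
```

```text
[ 0.62127901 -0.17734886  0.1999767 ]
scene [263 316]
[213 266]
side [386 238]
[336 188]
```

View pics/z3.png

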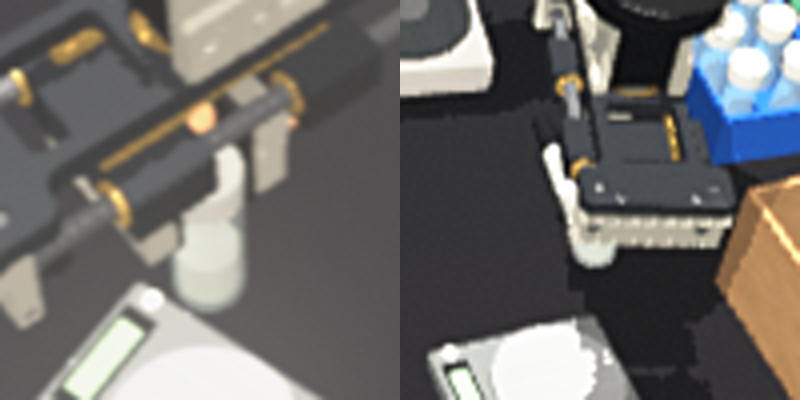

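The vial hangs upright; its bottom rim is at scene (265,343) and side (384,255). I'll solve for its height.

```bash
python3 - <<'E'
from h import *
from scipy.optimize import minimize_scalar
c=np.array([.6205,-.1775])
for n,uv in(('scene3',(265,343.3)),('side3',(384,254.7))):
    s=dict(np.load(f'pics/{n}.npz')); d=s['pose'][:2,3]-c; e=c+.0135*d/np.linalg.norm(d)
    r=minimize_scalar(lambda z:np.linalg.norm(cast(s,uv,z)[0]-e),bounds=(.1,.25),method='bounded'); print(n,r.x,r.fun)
E
```

```text
scene3 0.15007731660146928 0.00042038179854449203
side3 0.1553898199367425 0.0053804117884079065
```

In the tool's units: -20.4 cm / 75 = -0.272, -17.6 cm / 75 = -0.2347.

{"api": "send_rows", "payload": {
  "plan": [
    [[-0.0133,-0.0173,0,0,0,0],[-0.04,-0.0507,0,0,0,0],[-0.0667,-0.0853,0,0,0,0],[-0.096,-0.1227,0,0,0,0],[-0.1253,-0.16,0,0,0,0],[-0.1547,-0.1973,0,0,0,0],[-0.184,-0.2347,0,0,0,0],[-0.2133,-0.272,0,0,0,0]]
  ]
}}

```text
clock: 9.52
tool_pos: [0.5058, 0.0583, 0.1938]
orientation: [179.9, 0.1, -12.7]
force: [0.7, 1.4, -0.2]
opening: 0.0271
gripper_force: 30.0
```

In the tool's units: -19.8 cm / 75 = -0.264, -18.8 cm / 75 = -0.2507.

{"api": "send_rows", "payload": {
  "plan": [
    [[-0.0293,-0.0373,0,0,0,0],[-0.0587,-0.0747,0,0,0,0],[-0.088,-0.112,0,0,0,0],[-0.1173,-0.1493,0,0,0,0],[-0.1467,-0.1867,0,0,0,0],[-0.1733,-0.2213,0,0,0,0],[-0.1947,-0.2507,0,0,0,0],[-0.2067,-0.264,0,0,0,0]]
  ]
}}

```text
clock: 10.18
tool_pos: [0.3981, 0.2863, 0.1939]
orientation: [179.9, 0.0, -12.5]
force: [0.3, 0.4, -0.0]
opening: 0.0271
gripper_force: 30.0
```

```bash
python3 - <<'E'
from h import *
s=snap('wrist','w4'); o=ctrl.get_obs(); print(o['tool_pos'],o['orientation'])
a=cv2.imread('pics/w4.png')[90:270,160:380]; b=cv2.imread('pics/scene3.png')[150:230,270:370]
cv2.imwrite('pics/z4.png',np.hstack([cv2.resize(a,(440,360)),cv2.resize(b,(360,360)[:1]+(360,),interpolation=cv2.INTER_CUBIC)]))
E
```

```text
[0.39778881 0.28699074 0.19388585] [ 1.79932900e+02  5.54883252e-02 -1.25164138e+01]
```

View pics/z4.png

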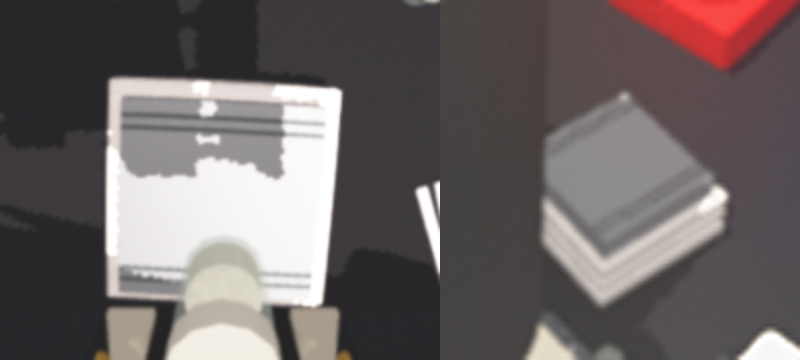

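The block is clear: wrist crop top-face corners (121,97), (327,103), (311,292), (119,292); scene crop top (625,93) and bottom (603,250).

```bash
python3 - <<'E'
from h import *
s=dict(np.load('pics/w4.npz')); p=castf(s,[(160+x/2,90+y/2) for x,y in[(121,97),(327,103),(311,292),(119,292)]],.04)
print(p.mean(0),np.linalg.norm(p-np.roll(p,1,0),axis=1))
s=dict(np.load('pics/scene3.npz')); p=cast(s,[(270+x/3.6,150+y/4.5) for x,y in[(185,93),(163,250),(273,183)]],.04); print(p,p[:2].mean(0),np.linalg.norm(p[0]-p[1]))
E
```

```text
[0.40039514 0.28624792] [0.09994915 0.09893028 0.09703396 0.09932444]
[[0.3644143  0.34701105]
 [0.43703112 0.2177662 ]
 [0.4640572  0.31541052]] [0.40072271 0.28238863] 0.14824787679818563
```

{"api": "send_rows", "payload": {
  "plan": [
    [[0.004,0.0013,0.02,0,0,0],[0.004,0.0013,0.0467,0,0,0],[0.004,0.0013,0.08,0,0,0],[0.004,0.0013,0.1067,0,0,0],[0.004,0.0013,0.124,0,0,0],[0.004,0.0013,0.1307,0,0,0],[0.004,0.0013,0.1307,0,0,0],[0.004,0.0013,0.1307,0,0,0]]
  ]
}}

```text
clock: 10.9
tool_pos: [0.4026, 0.2824, 0.097]
orientation: [179.9, 0.0, -12.6]
force: [0.9, -0.3, 0.4]
opening: 0.0271
gripper_force: 30.0
```

{"api": "send_rows", "payload": {
  "plan": [
    [[0,0,0.0013,0,0,0],[0,0,0.0027,0,0,0],[0,0,0.004,0,0,0],[0,0,0.004,0,0,0],[0,0,0.004,0,0,0]]
  ]
}}

```text
clock: 11.32
tool_pos: [0.4028, 0.2827, 0.0943]
orientation: [-180.0, -0.0, -12.7]
force: [-0.6, -0.4, -1.3]
opening: 0.0271
gripper_force: 30.0
```

```bash
python3 - <<'E'
from h import *
p=ctrl.get_obs()['tool_pos']; print(p)
s=snap('scene','sc5'); snap('side','sd5')
cv2.imwrite('pics/z5.png',cv2.resize(np.hstack([cv2.imread('pics/sc5.png')[130:230,265:365],cv2.imread('pics/sd5.png')[130:230,217:317]]),(800,400),interpolation=cv2.INTER_CUBIC))
E
```

```text
[0.40276487 0.28270854 0.09433173]
```

View pics/z5.png

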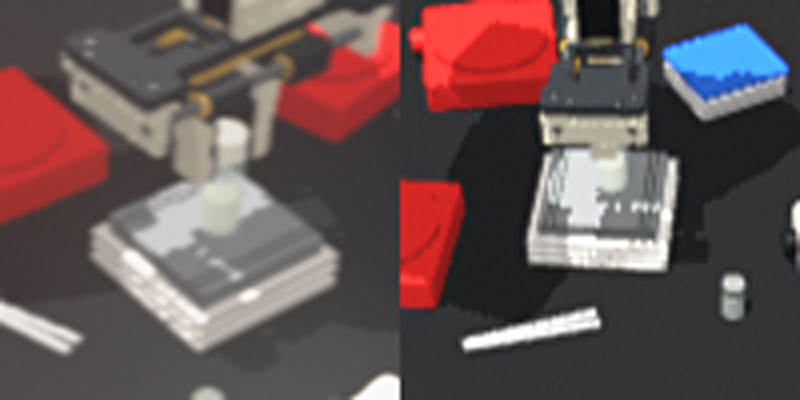

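The vial is just above the block top (scene crop 220,225). I'll step down until the force shows contact.

In the tool's units: 0.3 cm / 75 = 0.004, 0.2 cm / 75 = 0.0027.

{"api": "send_rows", "payload": {
  "plan": [
    [[0,0,0.0013,0,0,0],[0,0,0.0027,0,0,0],[0,0,0.004,0,0,0],[0,0,0.004,0,0,0],[0,0,0.004,0,0,0]]
  ]
}}

```text
clock: 11.83
tool_pos: [0.4027, 0.2826, 0.0909]
orientation: [180.0, 0.0, -12.7]
force: [-0.6, -0.1, 0.0]
opening: 0.027
gripper_force: 30.0
```

In the tool's units: 0.2 cm / 75 = 0.0027, 0.1 cm / 75 = 0.0013.

{"api": "send_rows", "payload": {
  "plan": [
    [[0,0,0.0013,0,0,0],[0,0,0.0027,0,0,0],[0,0,0.0027,0,0,0],[0,0,0.0027,0,0,0]]
  ]
}}

```text
clock: 12.17
tool_pos: [0.4027, 0.2826, 0.089]
orientation: [180.0, 0.0, -12.7]
force: [0.2, 0.6, -1.1]
opening: 0.027
gripper_force: 30.0
```

In the tool's units: 0.1 cm / 75 = 0.0013.

{"api": "send_rows", "payload": {
  "plan": [
    [[0,0,0.0013,0,0,0],[0,0,0.0013,0,0,0],[0,0,0.0013,0,0,0]]
  ]
}}

```text
clock: 12.42
tool_pos: [0.4027, 0.2826, 0.088]
orientation: [180.0, 0.0, -12.7]
force: [0.2, 0.3, 0.3]
opening: 0.0273
gripper_force: 30.0
```

In the tool's units: 0.1 cm / 75 = 0.0013, 0.05 cm / 75 = 0.0007.

{"api": "send_rows", "payload": {
  "plan": [
    [[0,0,0.0007,0,0,0],[0,0,0.0013,0,0,0],[0,0,0.0013,0,0,0]]
  ]
}}

```text
clock: 12.67
tool_pos: [0.4027, 0.2826, 0.087]
orientation: [180.0, 0.0, -12.7]
force: [-0.0, 0.2, -0.1]
opening: 0.0274
gripper_force: 30.0
```

In the tool's units: 0.1 cm / 75 = 0.0013, 0.05 cm / 75 = 0.0007.

{"api": "send_rows", "payload": {
  "plan": [
    [[0,0,0.0007,0,0,0],[0,0,0.0013,0,0,0],[0,0,0.0013,0,0,0]]
  ]
}}

```text
clock: 12.92
tool_pos: [0.4026, 0.2825, 0.0859]
orientation: [180.0, 0.0, -12.7]
force: [-0.5, 0.5, -1.1]
opening: 0.0272
gripper_force: 30.0
```

In the tool's units: 0.1 cm / 75 = 0.0013, 0.05 cm / 75 = 0.0007.

{"api": "send_rows", "payload": {
  "plan": [
    [[0,0,0.0007,0,0,0],[0,0,0.0013,0,0,0],[0,0,0.0013,0,0,0]]
  ]
}}

```text
clock: 13.17
tool_pos: [0.403, 0.2827, 0.0856]
orientation: [-180.0, -0.0, -12.6]
force: [-1.4, -2.3, 6.3]
opening: 0.0271
gripper_force: 30.0
```

Contact at 6 N. Release, retreat and go above the weight.

{"api": "send_rows", "payload": {
  "plan": [
    [[0,0,0,0,0,0],[0,0,0,0,0,0],[0,0,0,0,0,0],[0,0,0,0,0,0],[0,0,0,0,0,0],[0,0,0,0,0,0],[0,0,0,0,0,0],[0,0,0,0,0,0]]
  ],
  "fingers": 1
}}

```text
clock: 13.83
tool_pos: [0.4027, 0.2826, 0.085]
orientation: [180.0, 0.0, -12.7]
force: [0.7, -0.3, 0.0]
opening: 0.0749
gripper_force: 0.0
```

In the tool's units: -12 cm / 75 = -0.16, -11.5 cm / 75 = -0.1533.

{"api": "send_rows", "payload": {
  "plan": [
    [[0,0,-0.0133,0,0,0],[0,0,-0.04,0,0,0],[0,0,-0.0667,0,0,0],[0,0,-0.1,0,0,0],[0,0,-0.1333,0,0,0],[0,0,-0.1533,0,0,0],[0,0,-0.16,0,0,0],[0,0,-0.16,0,0,0]]
  ]
}}

```text
clock: 14.5
tool_pos: [0.4031, 0.2832, 0.2063]
orientation: [-179.9, -0.1, -12.6]
force: [0.6, 0.9, -0.8]
opening: 0.0878
gripper_force: 0.0
```

In the tool's units: 22.8 cm / 75 = 0.304, 22.3 cm / 75 = 0.2973.

{"api": "send_rows", "payload": {
  "plan": [
    [[0.0267,0.0067,0,0,0,0],[0.0733,0.0173,0,0,0,0],[0.12,0.0293,0,0,0,0],[0.1733,0.0413,0,0,0,0],[0.2267,0.0547,0,0,0,0],[0.2733,0.0667,0,0,0,0],[0.2973,0.0733,0,0,0,0],[0.304,0.0733,0,0,0,0]]
  ]
}}

```text
clock: 15.17
tool_pos: [0.6148, 0.1766, 0.202]
orientation: [179.8, 0.2, -12.8]
force: [-0.4, -0.7, 0.5]
opening: 0.0876
gripper_force: 0.0
```

```bash
python3 - <<'E'
from h import *
snap('wrist','w6'); snap('scene','sc6'); print(ctrl.get_obs()['tool_pos'])
E
```

```text
[0.6130863  0.17811803 0.20265308]
```

View pics/w6.png

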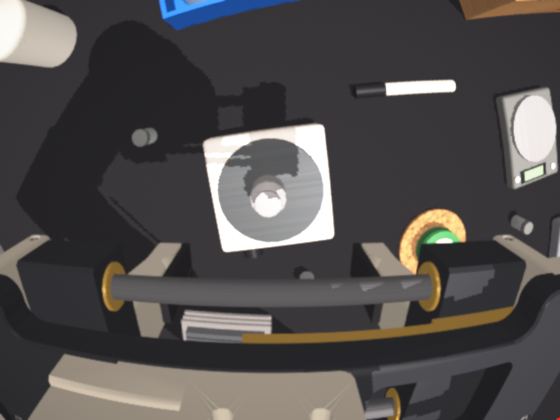

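Knob at (268,204); stirrer disc spans 217–324 × 138–241.

```bash
python3 - <<'E'
from h import *
s=dict(np.load('pics/w6.npz')); print(castf(s,[(268,204)],.09),circ(castf(s,[(217,193),(324,190),(271,138),(271,241)],.04)))
E
```

```text
[[0.61447975 0.17830643]] (array([0.61273439, 0.17648532]), np.float64(0.10844054348421552))
```

In the tool's units: 15.7 cm / 75 = 0.2093, 15.3 cm / 75 = 0.204.

{"api": "send_rows", "payload": {
  "plan": [
    [[0,0,0.0267,0,0,0],[0,0,0.0667,0,0,0],[0,0,0.1133,0,0,0],[0,0,0.1533,0,0,0],[0,0,0.1867,0,0,0],[0,0,0.204,0,0,0],[0,0,0.2093,0,0,0],[0,0,0.2093,0,0,0]]
  ]
}}

```text
clock: 15.93
tool_pos: [0.6115, 0.1793, 0.0468]
orientation: [179.9, 0.1, -12.6]
force: [-0.5, -0.0, 0.2]
opening: 0.0878
gripper_force: 0.0
```

{"api": "send_rows", "payload": {
  "plan": [
    [[0,0,0,0,0,0],[0,0,0,0,0,0],[0,0,0,0,0,0],[0,0,0,0,0,0],[0,0,0,0,0,0],[0,0,0,0,0,0],[0,0,0,0,0,0],[0,0,0,0,0,0]]
  ],
  "fingers": 0
}}

```text
clock: 16.6
tool_pos: [0.6132, 0.179, 0.0482]
orientation: [-180.0, -0.0, -12.7]
force: [-0.7, -0.2, 0.1]
opening: 0.0399
gripper_force: 0.0
```

{"api": "send_rows", "payload": {
  "plan": [
    [[0,0,0,0,0,0],[0,0,0,0,0,0],[0,0,0,0,0,0],[0,0,0,0,0,0],[0,0,0,0,0,0],[0,0,0,0,0,0]]
  ]
}}

```text
clock: 17.1
tool_pos: [0.6132, 0.179, 0.0481]
orientation: [-180.0, -0.0, -12.6]
force: [0.2, -1.1, 1.3]
opening: 0.0337
gripper_force: 30.0
```

In the tool's units: -12 cm / 75 = -0.16, -11.5 cm / 75 = -0.1533.

{"api": "send_rows", "payload": {
  "plan": [
    [[0,0,-0.0067,0,0,0],[0,0,-0.0267,0,0,0],[0,0,-0.0533,0,0,0],[0,0,-0.0933,0,0,0],[0,0.0067,-0.1267,0,0,0],[0.004,0.024,-0.1533,0,0,0],[0.012,0.0533,-0.16,0,0,0],[0.0213,0.0933,-0.16,0,0,0]]
  ]
}}

```text
clock: 17.77
tool_pos: [0.6144, 0.1083, 0.1706]
orientation: [-179.9, -0.2, -12.5]
force: [0.5, -1.1, -3.5]
opening: 0.0334
gripper_force: 30.0
```

In the tool's units: 27 cm / 75 = 0.36, 24.8 cm / 75 = 0.3307.

{"api": "send_rows", "payload": {
  "plan": [
    [[0.012,0.0493,0,0,0,0],[0.024,0.0987,0,0,0,0],[0.036,0.148,0,0,0,0],[0.048,0.1973,0,0,0,0],[0.06,0.2467,0,0,0,0],[0.0707,0.292,0,0,0,0],[0.08,0.3307,0,0,0,0],[0.0867,0.36,0,0,0,0]]
  ]
}}

```text
clock: 18.43
tool_pos: [0.6169, -0.1729, 0.1679]
orientation: [180.0, 0.1, -12.7]
force: [0.5, -0.4, -2.9]
opening: 0.0335
gripper_force: 30.0
```

In the tool's units: 13.1 cm / 75 = 0.1747, 13 cm / 75 = 0.1733.

{"api": "send_rows", "payload": {
  "plan": [
    [[0.0053,0.016,0,0,0,0],[0.0053,0.0187,0.0133,0,0,0],[0.0053,0.0187,0.0533,0,0,0],[0.0053,0.0187,0.0933,0,0,0],[0.0053,0.0187,0.1333,0,0,0],[0.0053,0.0187,0.16,0,0,0],[0.0053,0.0187,0.1733,0,0,0],[0.0053,0.0187,0.1747,0,0,0]]
  ]
}}

```text
clock: 19.1
tool_pos: [0.6168, -0.1841, 0.0342]
orientation: [180.0, 0.3, -12.6]
force: [-0.1, 0.5, -1.7]
opening: 0.0333
gripper_force: 30.0
```

In the tool's units: 0.3 cm / 75 = 0.004, 0.2 cm / 75 = 0.0027.

{"api": "send_rows", "payload": {
  "plan": [
    [[0,0,0.0013,0,0,0],[0,0,0.0027,0,0,0],[0,0,0.004,0,0,0],[0,0,0.004,0,0,0]]
  ]
}}

```text
clock: 19.43
tool_pos: [0.6193, -0.1849, 0.0353]
orientation: [-180.0, -0.1, -12.6]
force: [-0.0, 0.2, -2.3]
opening: 0.0333
gripper_force: 30.0
```

In the tool's units: 0.2 cm / 75 = 0.0027, 0.1 cm / 75 = 0.0013.

{"api": "send_rows", "payload": {
  "plan": [
    [[0,0,0.0013,0,0,0],[0,0,0.0027,0,0,0],[0,0,0.0027,0,0,0],[0,0,0.0027,0,0,0]]
  ]
}}

```text
clock: 19.77
tool_pos: [0.6185, -0.185, 0.0322]
orientation: [-180.0, -0.0, -12.7]
force: [-0.5, 0.3, -2.8]
opening: 0.0332
gripper_force: 30.0
```

In the tool's units: 0.1 cm / 75 = 0.0013.

{"api": "send_rows", "payload": {
  "plan": [
    [[0,0,0.0013,0,0,0],[0,0,0.0013,0,0,0],[0,0,0.0013,0,0,0]]
  ]
}}

```text
clock: 20.02
tool_pos: [0.6186, -0.185, 0.0321]
orientation: [180.0, -0.0, -12.6]
force: [-2.1, 1.6, 5.7]
opening: 0.0334
gripper_force: 30.0
```

{"api": "send_rows", "payload": {
  "plan": [
    [[0,0,0,0,0,0],[0,0,0,0,0,0],[0,0,0,0,0,0],[0,0,0,0,0,0],[0,0,0,0,0,0],[0,0,0,0,0,0],[0,0,0,0,0,0],[0,0,0,0,0,0]]
  ],
  "fingers": 1
}}

```text
clock: 20.68
tool_pos: [0.6185, -0.185, 0.031]
orientation: [180.0, 0.0, -12.7]
force: [0.1, -0.0, 0.2]
opening: 0.0808
gripper_force: 0.0
```

In the tool's units: -17 cm / 75 = -0.2267, -15.5 cm / 75 = -0.2067.

{"api": "send_rows", "payload": {
  "plan": [
    [[0,0,-0.0133,0,0,0],[0,0,-0.04,0,0,0],[0,0,-0.08,0,0,0],[0,0,-0.12,0,0,0],[0,0,-0.1667,0,0,0],[0,0,-0.2067,0,0,0],[0,0,-0.2267,0,0,0],[0,0,-0.2267,0,0,0]]
  ]
}}

```text
clock: 21.35
tool_pos: [0.6207, -0.1855, 0.2071]
orientation: [-180.0, -0.5, -12.6]
force: [1.1, 0.1, -1.0]
opening: 0.0878
gripper_force: 0.0
```

In the tool's units: -18.2 cm / 75 = -0.2427, -17.8 cm / 75 = -0.2373.

{"api": "send_rows", "payload": {
  "plan": [
    [[-0.0267,0.024,0,0,0,0],[-0.0667,0.0613,0,0,0,0],[-0.1067,0.0987,0,0,0,0],[-0.1467,0.136,0,0,0,0],[-0.1867,0.1733,0,0,0,0],[-0.22,0.2027,0,0,0,0],[-0.2373,0.2213,0,0,0,0],[-0.2427,0.2253,0,0,0,0]]
  ]
}}

```text
clock: 22.02
tool_pos: [0.401, -0.311, 0.2016]
orientation: [-180.0, -0.0, -12.8]
force: [0.6, 0.5, -0.2]
opening: 0.0874
gripper_force: 0.0
```

```bash
python3 - <<'E'
from h import *
snap('wrist','w7'); print(ctrl.get_obs()['tool_pos'])
E
```

```text
[ 0.40176859 -0.31081763  0.20159782]
```

View pics/w7.png

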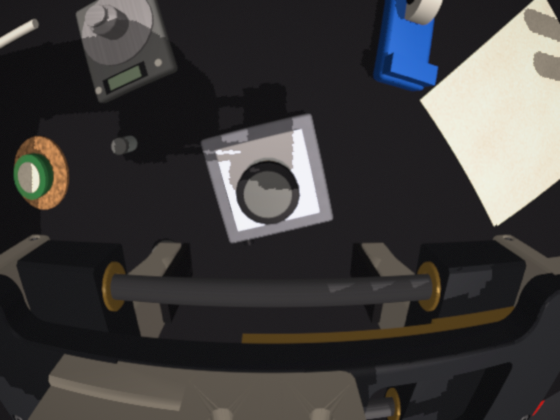

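Jar lid centre at (268,192), radius about 32; light plate frame corners (202,140), (310,114), (332,217), (231,242); the weight stands upright on the balance.

```bash
python3 - <<'E'
from h import *
s=dict(np.load('pics/w7.npz')); print(circ(castf(s,[(236,192),(300,192),(268,160),(268,223)],.07)))
p=castf(s,[(202,140),(310,114),(332,217),(231,242)],.024);print(p.mean(0),np.linalg.norm(p-np.roll(p,1,0),axis=1))
E
```

```text
(array([ 0.40658174, -0.31017546]), np.float64(0.05905508442335664))
[ 0.4086317  -0.31094127] [0.1166353  0.11455709 0.11356235 0.11537854]
```

In the tool's units: 15.6 cm / 75 = 0.208, 15.2 cm / 75 = 0.2027.

{"api": "send_rows", "payload": {
  "plan": [
    [[0.004,-0.0027,0.0267,0,0,0],[0.004,-0.0027,0.0667,0,0,0],[0.004,-0.0027,0.1133,0,0,0],[0.004,-0.0027,0.1533,0,0,0],[0.004,-0.0027,0.1867,0,0,0],[0.004,-0.0027,0.2027,0,0,0],[0.004,-0.0027,0.208,0,0,0],[0.004,-0.0027,0.208,0,0,0]]
  ]
}}

```text
clock: 22.73
tool_pos: [0.4074, -0.3082, 0.044]
orientation: [-180.0, 0.1, -12.6]
force: [-0.8, 0.4, 0.6]
opening: 0.0877
gripper_force: 0.0
```

{"api": "send_rows", "payload": {
  "plan": [
    [[0,0,0,0,0,0],[0,0,0,0,0,0],[0,0,0,0,0,0],[0,0,0,0,0,0],[0,0,0,0,0,0],[0,0,0,0,0,0],[0,0,0,0,0,0],[0,0,0,0,0,0]]
  ],
  "fingers": 0
}}

```text
clock: 23.4
tool_pos: [0.4077, -0.3089, 0.0458]
orientation: [180.0, -0.1, -12.6]
force: [-0.2, 1.2, 6.6]
opening: 0.0592
gripper_force: 30.0
```

In the tool's units: -14 cm / 75 = -0.1867, -13.8 cm / 75 = -0.184.

{"api": "send_rows", "payload": {
  "plan": [
    [[0,0,-0.0067,0,0,0],[0,0,-0.0267,0,0,0],[0,0,-0.06,0,0,0],[0,0,-0.1,0,0,0],[0,-0.0067,-0.14,0,0,0],[0.004,-0.024,-0.1693,0,0,0],[0.0107,-0.0533,-0.184,0,0,0],[0.0173,-0.0933,-0.1867,0,0,0]]
  ]
}}

```text
clock: 24.07
tool_pos: [0.4363, -0.2438, 0.188]
orientation: [180.0, -0.3, -12.8]
force: [0.0, 0.1, -2.5]
opening: 0.0593
gripper_force: 30.0
```

In the tool's units: -30.2 cm / 75 = -0.4027, -26.4 cm / 75 = -0.352.

{"api": "send_rows", "payload": {
  "plan": [
    [[0.0093,-0.0493,0,0,0,0],[0.0187,-0.0987,0,0,0,0],[0.028,-0.1493,0,0,0,0],[0.0373,-0.2,0,0,0,0],[0.0467,-0.2507,0,0,0,0],[0.056,-0.3013,0,0,0,0],[0.0653,-0.352,0,0,0,0],[0.0747,-0.4027,0,0,0,0]]
  ]
}}

```text
clock: 24.73
tool_pos: [0.5561, 0.041, 0.1852]
orientation: [-180.0, 0.0, -12.6]
force: [1.4, -1.4, -1.7]
opening: 0.0594
gripper_force: 30.0
```

In the tool's units: -14.5 cm / 75 = -0.1933, 1.4 cm / 75 = 0.0187.

{"api": "send_rows", "payload": {
  "plan": [
    [[0.0093,-0.0493,0,0,0,0],[0.0187,-0.096,0,0,0,0],[0.0267,-0.1387,0,0,0,0],[0.0333,-0.1733,0,0,0,0],[0.036,-0.1907,0,0,0,0],[0.036,-0.1933,0.0067,0,0,0],[0.036,-0.1933,0.0267,0,0,0],[0.036,-0.1933,0.0533,0,0,0]]
  ]
}}

```text
clock: 25.4
tool_pos: [0.6145, 0.1746, 0.1458]
orientation: [-179.9, -0.1, -12.6]
force: [-0.0, -0.7, -1.5]
opening: 0.0594
gripper_force: 30.0
```

In the tool's units: 8 cm / 75 = 0.1067, 7.8 cm / 75 = 0.104.

{"api": "send_rows", "payload": {
  "plan": [
    [[0,0,0.0267,0,0,0],[0,0,0.0533,0,0,0],[0,0,0.08,0,0,0],[0,0,0.096,0,0,0],[0,0,0.104,0,0,0],[0,0,0.1067,0,0,0],[0,0,0.1067,0,0,0],[0,0,0.1067,0,0,0]]
  ]
}}

```text
clock: 26.07
tool_pos: [0.6148, 0.1748, 0.0662]
orientation: [-179.9, -0.1, -12.6]
force: [0.2, 0.1, -1.3]
opening: 0.0594
gripper_force: 30.0
```

In the tool's units: 0.3 cm / 75 = 0.004, 0.2 cm / 75 = 0.0027.

{"api": "send_rows", "payload": {
  "plan": [
    [[0,0,0.0013,0,0,0],[0,0,0.0027,0,0,0],[0,0,0.004,0,0,0],[0,0,0.004,0,0,0],[0,0,0.004,0,0,0]]
  ]
}}

```text
clock: 26.48
tool_pos: [0.6142, 0.1747, 0.0622]
orientation: [-180.0, -0.0, -12.6]
force: [-0.1, -0.3, -2.1]
opening: 0.0593
gripper_force: 30.0
```

{"api": "send_rows", "payload": {
  "plan": [
    [[0,0,0.0013,0,0,0],[0,0,0.0013,0,0,0],[0,0,0.0013,0,0,0]]
  ]
}}

```text
clock: 26.73
tool_pos: [0.6143, 0.1748, 0.0618]
orientation: [-180.0, -0.0, -12.6]
force: [-3.0, -0.3, 5.7]
opening: 0.0594
gripper_force: 30.0
```

{"api": "send_rows", "payload": {
  "plan": [
    [[0,0,0,0,0,0],[0,0,0,0,0,0],[0,0,0,0,0,0],[0,0,0,0,0,0],[0,0,0,0,0,0],[0,0,0,0,0,0]]
  ],
  "fingers": 1
}}

```text
clock: 27.23
tool_pos: [0.6142, 0.1747, 0.0609]
orientation: [180.0, 0.0, -12.7]
force: [0.0, -0.2, -0.1]
opening: 0.0867
gripper_force: 0.0
```

In the tool's units: -14 cm / 75 = -0.1867, -13.5 cm / 75 = -0.18.

{"api": "send_rows", "payload": {
  "plan": [
    [[0,0,-0.0133,0,0,0],[0,0,-0.04,0,0,0],[0,0,-0.08,0,0,0],[0,0,-0.12,0,0,0],[0,0,-0.16,0,0,0],[0,0,-0.18,0,0,0],[0,0,-0.1867,0,0,0],[0,0,-0.1867,0,0,0]]
  ]
}}

```text
clock: 27.9
tool_pos: [0.6149, 0.1751, 0.2035]
orientation: [-179.9, -0.2, -12.6]
force: [0.7, 0.4, -0.0]
opening: 0.0875
gripper_force: 0.0
```

In the tool's units: 21.1 cm / 75 = 0.2813, 19.8 cm / 75 = 0.264.

{"api": "send_rows", "payload": {
  "plan": [
    [[-0.0133,0.032,0,0,0,0],[-0.032,0.08,0,0,0,0],[-0.052,0.1307,0,0,0,0],[-0.072,0.1813,0,0,0,0],[-0.0907,0.2293,0,0,0,0],[-0.104,0.264,0,0,0,0],[-0.1107,0.2813,0,0,0,0],[-0.1107,0.2813,0,0,0,0]]
  ]
}}

```text
clock: 28.57
tool_pos: [0.4847, -0.0151, 0.2004]
orientation: [180.0, 0.1, -12.8]
force: [0.4, -0.7, -0.5]
opening: 0.0876
gripper_force: 0.0
```

```bash
python3 - <<'E'
from h import *
print(ctrl.get_obs()['tool_pos'])
s=snap('wrist','w8'); h=cv2.cvtColor(s['img'],cv2.COLOR_RGB2HSV); m=cv2.inRange(h,(45,90,40),(85,255,255))
for q in cv2.findContours(m,cv2.RETR_EXTERNAL,cv2.CHAIN_APPROX_NONE)[0]:
    if cv2.contourArea(q)>300: print(cv2.boundingRect(q),[circ(castf(s,q[:,0],z)) for z in(.016,.028)])
E
```

```text
[ 0.48470036 -0.01505256  0.20043579]
(240, 156, 49, 56) [(array([ 0.48640576, -0.01262588]), np.float64(0.0542302330594767)), (array([ 0.48897177, -0.01332853]), np.float64(0.05232323705562089))]
```

{"api": "send_rows", "payload": {
  "plan": [
    [[0,0,0.0267,0,0,0],[0,0,0.0667,0,0,0],[0,0,0.1133,0,0,0],[0,0,0.16,0,0,0],[0,0,0.2,0,0,0],[0,0,0.2293,0,0,0],[0,0,0.2453,0,0,0],[0,0,0.2493,0,0,0]]
  ]
}}

```text
clock: 29.28
tool_pos: [0.4857, -0.0128, 0.0109]
orientation: [179.8, 0.3, -12.6]
force: [-0.3, 0.6, 0.5]
opening: 0.0876
gripper_force: 0.0
```

{"api": "send_rows", "payload": {
  "plan": [
    [[0,0,0,0,0,0],[0,0,0,0,0,0],[0,0,0,0,0,0],[0,0,0,0,0,0],[0,0,0,0,0,0],[0,0,0,0,0,0],[0,0,0,0,0,0],[0,0,0,0,0,0]]
  ],
  "fingers": 0
}}

```text
clock: 29.95
tool_pos: [0.4876, -0.0127, 0.0149]
orientation: [-179.9, -0.1, -12.6]
force: [-1.9, 2.1, 6.6]
opening: 0.0593
gripper_force: 30.0
```

In the tool's units: -12 cm / 75 = -0.16, -11.5 cm / 75 = -0.1533.

{"api": "send_rows", "payload": {
  "plan": [
    [[0,0,-0.0067,0,0,0],[0,0,-0.0267,0,0,0],[0,0,-0.0533,0,0,0],[0,0,-0.0933,0,0,0],[0,0.0067,-0.1267,0,0,0],[0,0.024,-0.1533,0,0,0],[0,0.0533,-0.16,0,0,0],[-0.0027,0.0933,-0.16,0,0,0]]
  ]
}}

```text
clock: 30.62
tool_pos: [0.4713, -0.0805, 0.1367]
orientation: [-179.9, -0.3, -12.5]
force: [0.2, -0.7, -1.8]
opening: 0.0589
gripper_force: 30.0
```

In the tool's units: 23.8 cm / 75 = 0.3173, 23 cm / 75 = 0.3067.

{"api": "send_rows", "payload": {
  "plan": [
    [[-0.0027,0.048,0,0,0,0],[-0.0053,0.096,0,0,0,0],[-0.008,0.144,0,0,0,0],[-0.0107,0.192,0,0,0,0],[-0.012,0.24,0,0,0,0],[-0.0133,0.28,0,0,0,0],[-0.0133,0.3067,0,0,0,0],[-0.0133,0.3173,0,0,0,0]]
  ]
}}

```text
clock: 31.28
tool_pos: [0.4066, -0.3131, 0.1341]
orientation: [180.0, 0.0, -12.8]
force: [-0.2, -0.6, -1.0]
opening: 0.0592
gripper_force: 30.0
```

In the tool's units: 9.7 cm / 75 = 0.1293, 9.6 cm / 75 = 0.128.

{"api": "send_rows", "payload": {
  "plan": [
    [[0,0,0.0133,0,0,0],[0,0,0.04,0,0,0],[0,0,0.0733,0,0,0],[0,0,0.1,0,0,0],[0,0,0.12,0,0,0],[0,0,0.128,0,0,0],[0,0,0.1293,0,0,0],[0,0,0.1293,0,0,0]]
  ]
}}

```text
clock: 31.95
tool_pos: [0.408, -0.3104, 0.0371]
orientation: [180.0, 0.0, -12.6]
force: [0.1, 0.0, -0.4]
opening: 0.0594
gripper_force: 30.0
```

In the tool's units: 0.3 cm / 75 = 0.004, 0.2 cm / 75 = 0.0027.

{"api": "send_rows", "payload": {
  "plan": [
    [[0,0,0.0013,0,0,0],[0,0,0.0027,0,0,0],[0,0,0.004,0,0,0],[0,0,0.004,0,0,0],[0,0,0.004,0,0,0]]
  ]
}}

```text
clock: 32.37
tool_pos: [0.408, -0.311, 0.0344]
orientation: [180.0, -0.0, -12.7]
force: [-0.1, -0.5, -0.7]
opening: 0.059
gripper_force: 30.0
```

{"api": "send_rows", "payload": {
  "plan": [
    [[0,0,0.0013,0,0,0],[0,0,0.0013,0,0,0],[0,0,0.0013,0,0,0]]
  ]
}}

```text
clock: 32.62
tool_pos: [0.4078, -0.3109, 0.0331]
orientation: [-180.0, 0.0, -12.7]
force: [-1.0, 0.3, -1.7]
opening: 0.0592
gripper_force: 30.0
```

In the tool's units: 0.1 cm / 75 = 0.0013, 0.05 cm / 75 = 0.0007.

{"api": "send_rows", "payload": {
  "plan": [
    [[0,0,0.0007,0,0,0],[0,0,0.0013,0,0,0],[0,0,0.0013,0,0,0]]
  ]
}}

```text
clock: 32.87
tool_pos: [0.4078, -0.311, 0.0329]
orientation: [180.0, -0.0, -12.6]
force: [-3.2, 3.3, 10.7]
opening: 0.0591
gripper_force: 30.0
```

Contact. Release, retreat and check.

{"api": "send_rows", "payload": {
  "plan": [
    [[0,0,0,0,0,0],[0,0,0,0,0,0],[0,0,0,0,0,0],[0,0,0,0,0,0],[0,0,0,0,0,0],[0,0,0,0,0,0]]
  ],
  "fingers": 1
}}

```text
clock: 33.37
tool_pos: [0.4078, -0.3109, 0.0319]
orientation: [-180.0, 0.0, -12.7]
force: [0.1, 0.3, 0.6]
opening: 0.087
gripper_force: 0.0
```

In the tool's units: -20 cm / 75 = -0.2667, -17 cm / 75 = -0.2267.

{"api": "send_rows", "payload": {
  "plan": [
    [[0,0,-0.0133,0,0,0],[0,0,-0.04,0,0,0],[0,0,-0.08,0,0,0],[0,0,-0.12,0,0,0],[0,0,-0.1733,0,0,0],[0,0,-0.2267,0,0,0],[0,0,-0.2667,0,0,0],[0,0,-0.2667,0,0,0]]
  ]
}}

```text
clock: 34.03
tool_pos: [0.4106, -0.3126, 0.2401]
orientation: [179.8, -0.6, -12.6]
force: [0.4, -0.3, -0.4]
opening: 0.0878
gripper_force: 0.0
```

In the tool's units: -19 cm / 75 = -0.2533, -18 cm / 75 = -0.24.

{"api": "send_rows", "payload": {
  "plan": [
    [[0.0267,-0.0533,-0.0267,0,0,0],[0.04,-0.0933,-0.0267,0,0,0],[0.0533,-0.1333,-0.0267,0,0,0],[0.0533,-0.1733,-0.0267,0,0,0],[0.0533,-0.2133,-0.0267,0,0,0],[0.0533,-0.24,-0.0267,0,0,0],[0.0533,-0.2533,-0.0267,0,0,0],[0.0533,-0.2533,-0.0267,0,0,0]]
  ]
}}

```text
clock: 34.7
tool_pos: [0.4888, -0.1327, 0.2527]
orientation: [-180.0, -0.0, -12.5]
force: [0.3, -0.4, -0.6]
opening: 0.0875
gripper_force: 0.0
```

```bash
python3 - <<'E'
from h import *
snap('side','sd9'); snap('scene','sc9')
def t(n,u,v): return cv2.resize(cv2.imread(f'pics/{n}.png')[v-50:v+50,u-66:u+67],(400,300),interpolation=cv2.INTER_CUBIC)
cv2.imwrite('pics/z9.png',np.vstack([np.hstack([t('sc9',128,358),t('sc9',258,370)]),np.hstack([t('sc9',318,190),t('sc9',367,248)])]))
E
```

```text
(no output)
```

View pics/z9.png

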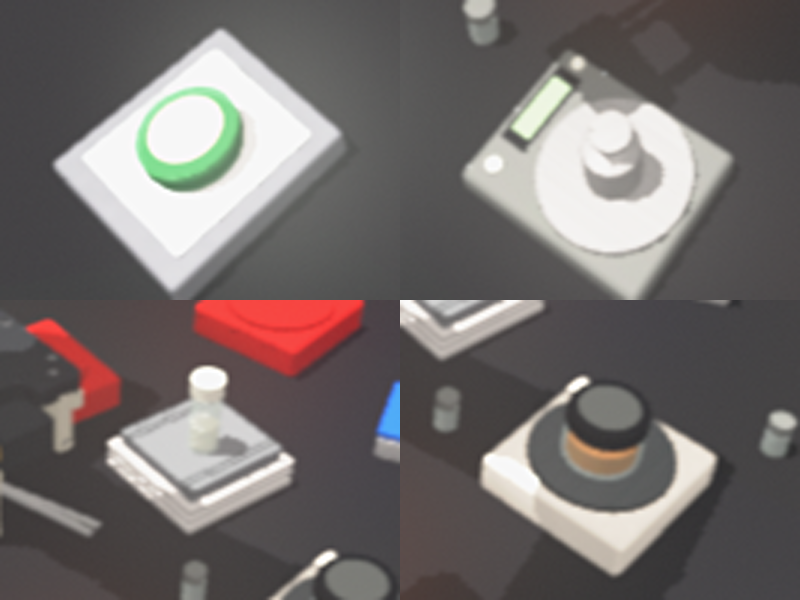

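All four stand upright, with tops in the tiles at dish (186,129), weight (213,131), vial (208,79) and jar (211,109). Check the offsets.

```bash
python3 - <<'E'
from h import *
s=dict(np.load('pics/sc9.npz'))
for n,c,p,z,g in[('dish',(128,358),(186,129),.046,(.4083,-.311)),('weight',(258,370),(213,131),.074,(.6193,-.185)),('vial',(318,190),(208,79),.112,(.4005,.2845)),('jar',(367,248),(211,109),.086,(.612,.175))]:
    q=cast(s,(c[0]-66+p[0]*.3325-.33,c[1]-50+p[1]/3-.33),z)[0]; print(n,q.round(4),((q-g)*1000).round(1))
E
```

```text
dish [ 0.4069 -0.312 ] [-1.4 -1. ]
weight [ 0.6204 -0.1855] [ 1.1 -0.5]
vial [0.4054 0.2785] [ 4.9 -6. ]
jar [0.6119 0.1736] [-0.1 -1.4]
```

```bash
python3 -c "
from plant import ctrl
print(ctrl.close_job())"
```

```text
the job is handed in; nothing more can be done
None
```

The job is handed in: the weight, dish, jar and vial all stand upright on their own instruments. In the last camera check the first three were within about 2 mm of centre and the vial within about 8 mm (limit 15 mm), but no verdict came back.

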